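# Hold a sample flush on the tilted stage

### The job

Pull the shutter knob on the side of the tilted optical stage out to its stop so that the window is uncovered, and leave it out. Then pick up the rectangular sample holder by its fin and hold its underside flat against the stage's sloping face, squared up and centred over the window, pressing gently so that the sprung face gives a few millimetres without reaching its stop. Finish while still gripping the holder and pressing it there, and do not disturb the other things on the bench.

Things in the scene. Friction and masses are not known exactly. Their poses are not given: they have to be found in the camera images.
- shutter_knob (a point): centre of the shutter's pull knob: an aluminium cylinder 24 mm in diameter, 24 mm long, on an 8 mm steel rod, standing out level from the left (+y) side of the tilting stage, its centre 50 mm clear of the stage's head when shut. Its y axis is the knob's axis and the way it is pulled out. It is about 80 mm above the bench with free space around and below.
- shutter (a joint): how far the shutter is pulled out, m: 0 shut (a steel blade covers the window), 0.030 at its stop (window clear). It is sprung against the pull and braked by friction: it takes 6 to 8 N to pull out, and it stays where it is left.
- stage_face (a point): centre of the stage's sloping face, on its surface: flat steel plate 84 mm (x, up the slope) by 90 mm (y, level, towards the knob), with a 26 mm square window in its middle. z is the face's outward normal: upward, leaning towards the stage's -x side. The slope is 17 to 36 degrees from level, clamped, and differs at each start. About 100 mm above the bench.
- stage: the stage's aluminium base, 160 (x) by 150 (y) by 12 mm, fixed on the bench; origin under its centre, z up. Two uprights carry the tilting head; with its face it tilts towards -x, about a level axis along y, 52 mm above the bench.
- press (a joint): how far the sprung face is pushed in along its own normal, m: 0 free, 0.010 at its stop. It gives way at 2 to 3 N, then 1.4 mm per newton, reaching its stop at about 9 N; it moves straight and does not change its slope.
- holder_center (a point): the RECTANGULAR sample holder, lying flat on the bench, fin up: aluminium plate 64 mm (x) by 52 mm (y) by 8 mm, with a grey plastic fin on the middle of its top, 34 mm (x) long, 12 mm (y) thick, 40 mm tall, by which it is held; 48 mm tall in all, about 0.11 kg. The point is on the centre line, 24 mm above the underside; z points up out of the fin.
- holder_foot (a point): centre of the flat underside of the rectangular holder, with the same axes as the holder's centre.
- solvent_center (a point): amber glass solvent bottle, 66 mm across, 130 mm tall; this point is half-way up its axis
- vial0_center (a point): small clear glass vial with a metal cap, 24 mm across, 46 mm tall, standing; point half-way up
- vial1_center (a point): second such vial, 24 mm across, 46 mm tall, standing; point half-way up
- puck_center (a point): the ROUND sample holder (not the one wanted): disc 54 mm across, 8 mm thick, with the same grey fin on top, 48 mm tall in all; point on its axis, 24 mm up
- wrench: steel wrench, 150 mm long, lying flat; origin near its middle on the underside, x along it
- mouse: black computer mouse, 105 by 62 mm and 30 mm tall, on a yellow mat; origin under its centre
Not all that is in view belongs to the job. What is shaped like the stage but black is not meant. What is shaped like the part that bears holder_center but orange is not meant.

How it is judged (in metres and radians):
On the way, in this order (a step that is already met when the one before it is completed fails the run):
1. the shutter is pulled out to its stop (value of joint shutter above 0.027 m), for 0.2 s.
2. the rectangular holder is lifted off the bench in the fingers (height (world z) of holder_foot above 0.03 m and contact force between the fingers and holder above 5 N), for 0.2 s.
At the end, for the whole second after the job is handed in: Shutter within 3 mm of its stop; the fingers grip the rectangular holder (over 5 N), its underside within 0.06 rad and 2.5 mm of the stage face, centred within 9 mm each way, square within 0.15 rad, pressing with 3 to 18 N so that the face gives 1.5 to 9 mm, and still (value of joint shutter above 0.027 m and contact force between the fingers and holder above 5 N and contact force between holder and press between 3 and 18 N and value of joint press between 0.0015 and 0.009 m and x of holder_foot in the frame of stage_face between -0.009 and 0.009 m and y of holder_foot in the frame of stage_face between -0.009 and 0.009 m and z of holder_foot in the frame of stage_face between -0.0025 and 0.0025 m and angle between the z axis of holder_foot and the z axis of stage_face, either way round below 0.06 rad and angle between the x axis of holder_foot and the x axis of stage_face, either way round below 0.15 rad and linear speed of holder below 0.02 m/s); the arm keeps its last pose, push and grip.
It fails at once if another thing on the bench is knocked over or shifted by more than 25 mm (distance of any of solvent_center, vial0_center, vial1_center, puck_center, wrench, mouse from where it was at the start of the episode above 0.025 m).
It also fails if it takes over 59 s, if anything falls off the work surface, if the arm or the gripper's body presses on something with over 40 N, if the wrist force passes 120 N, or if a joint passes its speed limit or range.

### The arm

A 6-joint arm with a two-finger parallel gripper is mounted at the origin on the work surface. World frame = base frame: x ahead of the robot, y to its left, z up, the work surface at z = 0. Lengths are in mm, angles in rad, forces in N, time in s.
With the tool pointing down it reaches from about 275 to 750 mm from the base axis. Payload 10.2 kg.
Tool frame: the origin (TCP) lies between the finger pads; the fingertips stand 17 mm ahead of it and the grasp point (between the pads) lies 2 mm behind it (tips_ahead is the distance from the TCP to the fingertips, in mm); z points along the fingers, y is the line along which they close (so a half turn about z gives the same grasp; the last joint's range is limited). The gripper opens to 85 mm and grips with 20 to 120 N. Pads are 22 mm wide; open, the fingers measure 114 mm over their backs; the gripper's body (76 mm by 85 mm) begins 54 mm behind the grasp point. The pads swing forward as they close: fully open they stand 13 mm farther back than shut.
Start: joints at [0.887, 0.313, 1.498, -0, 1.331, -0.223], TCP at [233.462, 470.241, 248.294] pointing down, gripper open.
Joint ranges: [-2.94, 2.94], [-0.97, 2.17], [0.19, 2.56], [-1.23, 4.37], [0.02, 3.11], [-2.88, 2.88]. Speed limits (rad/s): [2.39, 2.39, 3.01, 3.14, 3.14, 3.14].

### API

Orientations are given as a unit quaternion [w, x, y, z].
In Python, from rig import sense, capture, finish_job, boxes_of, tips_ahead gives the robot as it stands.
- The arm moves only by the tool drive_tool, never from a script. Its argument "commands" is text: rows parted by semicolons, each of 7 numbers parted by spaces: the shift along the world's x, y, z in units of 0.1 m (1.0 is 0.1 m), then the turn, a rotation vector about the world's x, y, z in units of pi/4 rad (1.0 is pi/4 rad), then the opening in per cent of the stroke, from 0 (shut) to 100 (fully open). A call has 1 to 20 rows; each row shifts and turns the commanded pose from where the row before left it; what a row does not reach is not made up. A row lasts 1/12 s, in which the tool goes at most 41.7 mm and 7.16 degrees, less where a joint would pass 70% of its speed; a pose out of reach is approached as far as the arm can. A call with a number of a shift or a turn outside -1 to 1 is refused whole. A call with a gripper value outside its range is refused whole. The fingers move at their own pace and stop on an object; "force" is the grip in N (left out, the last holds). Time passes only in rows, so rows that do not move let the fingers close. It gives the time, the measured TCP pose, the force, the opening and the grip force at its end, in the units of the state.
- sense(): the state, without advancing time (a new reading comes with each control period).
- capture(name): name is "scene" or "side" or "wrist"; returns a dict with "pixels" (480x640x3 uint8, blue, green, red), "fov_y" (degrees; the focal length in pixels is half the picture's height over the tangent of half this angle, whatever the lens; pixels are square), "cx", "cy" (the principal point, pixels), "position" and "attitude" of the camera in the world; the wrist camera has in their place "tool_from_camera" (4x4, takes a point from camera to tool coordinates, whose origin is the TCP and whose axes are the flange's). Camera axes: x right, y down, z forward; pixel columns grow to the right and rows downward; lengths in mm; the calibration is good to about 2 mm. A picture is of the moment at which its call begins: read the wrist's pose just before it. There is no depth.
- finish_job(): hands the job in; it is judged then, once.
Trained networks look in a picture, given as the dict that the camera call returned (one of the last four; its "shot" number tells which), for a name from the list of things; names that differ only in an ending like _2 or _b are one class to them, and where a whole thing is asked for, a point or a joint stands for the part that bears it (a point fixed in the world has none). Each returns a list of dicts, best first, with "confidence" (0 to 1); they miss things now and then, are a little off and sometimes report something else, mostly with a low value. They report only what shows in the picture. A call takes as long as a camera call. They do not tell look-alikes from the thing itself.
- boxes_of(picture, name): "position" ([column, row] in pixels, amid what is visible of it).
The state is a dict: "time_s": time; "joints": joint angles; "dq": joint speeds; "tau": joint torques, N m; "eef_pos": TCP position; "ee_rot": TCP orientation; "force": force on the tool from outside, world axes, zero at the start; "wrist_torque": the same for the moment, N m; "grip_width": opening from 0.0 (shut) to 1.0 (fully open); "grip_force": force on a finger pad.
Only numpy, scipy, OpenCV 4.12 (cv2) and the standard library are available. Lean on these libraries where they do the work, as an engineer would, in place of code of your own. Each camera call takes 0.05 s, during which the arm holds its last target. There are 200 camera calls.

## Working session

There is one attempt and no reset: what is moved stays moved. The work goes in short steps, Python scripts to look and compute and a tool call to move; the robot and the scene stay as the last step left them, time stands still between calls to the robot, and variables do not carry over. Pictures are saved under pics/ and viewed, at most 10 in all, crops included, and the job is handed in when it is done.

Besides the shell and the picture viewer there is one more tool, called after "Call:" by a JSON object that holds its "method" and its "body". drive_tool: Moves the arm, as the interface text tells. Shifts and turns lie within -1 to 1; 1 stands for 0.1 m of shift or pi/4 rad of turn. Its arguments: {"type":"object","properties":{"commands":{"type":"string"},"force":{"type":"number"}},"required":["commands"]}

```bash
mkdir -p pics
cat > h.py <<'E'
import numpy as np, cv2
from scipy.spatial.transform import Rotation as R
from rig import sense, capture, finish_job, boxes_of, tips_ahead
def rot(q): return R.from_quat([q[1],q[2],q[3],q[0]])
def cam(p, s=None):
    f=p["pixels"].shape[0]/2/np.tan(np.radians(p["fov_y"])/2)
    if "position" in p:
        a=np.array(p["attitude"]); M=a if a.shape==(3,3) else rot(a).as_matrix(); t=np.array(p["position"])
    else:
        T=np.array(p["tool_from_camera"]); W=rot(s["ee_rot"]).as_matrix()
        M=W@T[:3,:3]; t=W@T[:3,3]+np.array(s["eef_pos"])
    return f,p["cx"],p["cy"],M,t
def ray(c,px):
    f,cx,cy,M,t=c
    d=M@np.array([(px[0]-cx)/f,(px[1]-cy)/f,1]); return t,d/np.linalg.norm(d)
def at_z(c,px,z):
    t,d=ray(c,px); return t+d*(z-t[2])/d[2]
def proj(c,X):
    f,cx,cy,M,t=c; q=(np.atleast_2d(X)-t)@M; return np.c_[f*q[:,0]/q[:,2]+cx, f*q[:,1]/q[:,2]+cy]
def tri(rs):
    A=np.zeros((3,3));b=np.zeros(3)
    for t,d in rs:
        P=np.eye(3)-np.outer(d,d);A+=P;b+=P@t
    X=np.linalg.solve(A,b); return X,[np.linalg.norm((np.eye(3)-np.outer(d,d))@(X-t)) for t,d in rs]
E
python3 - <<'E'
from h import *
print(sense())
for n in ("scene","side"):
    p=capture(n); cv2.imwrite(f"pics/{n}0.png",p["pixels"]); c=cam(p)
    print(n,p["fov_y"],c[4],c[3].round(2).tolist())
    for k in ["shutter_knob","stage_face","stage","holder_center","holder_foot","solvent_center","vial0_center","puck_center","wrench","mouse"]:
        print(k,[(np.round(b["position"]).tolist(),round(b["confidence"],2)) for b in boxes_of(p,k)][:3])
E
```

```text
{'time_s': 0.0, 'joints': array([ 8.86583612e-01,  3.13457036e-01,  1.49842699e+00,  2.40830838e-05,
        1.33098793e+00, -2.23412404e-01]), 'dq': array([1.32222035e-03, 6.01447743e-04, 3.69594762e-04, 1.41209609e-04,
       7.73138932e-05, 8.32280897e-05]), 'tau': array([ 9.51558832e-04, -4.12261248e+01, -2.59750021e+01, -1.04971639e-04,
        3.97918149e-03, -1.04037696e-05]), 'eef_pos': array([233.31331741, 470.05432704, 247.73525948]), 'ee_rot': array([-2.90930786e-04,  2.28369868e-01,  9.73574236e-01, -5.69778590e-04]), 'force': array([ 0.17478277, -0.21017186,  0.50133293]), 'wrist_torque': array([-0.01178988, -0.02016828,  0.01457059]), 'grip_force': 0.0, 'grip_width': 0.9973256842375116}
scene 44.140004611237224 [1156.94146777 -713.98050377  749.98946811] [[0.81, 0.3, -0.5], [0.59, -0.43, 0.68], [-0.01, -0.85, -0.53]]
shutter_knob [([247.0, 314.0], 0.67), ([146.0, 280.0], 0.62)]
stage_face [([203.0, 324.0], 0.88), ([95.0, 294.0], 0.57)]
stage [([106.0, 321.0], 0.88), ([216.0, 368.0], 0.61)]
holder_center [([273.0, 239.0], 0.97), ([308.0, 260.0], 0.94)]
holder_foot [([268
[... 228 characters left out ...]
, 190.0], 0.69), ([245.0, 317.0], 0.59)]
side 57.732270727669615 [ -31.38372899 -482.83880437  715.61978603] [[0.68, -0.44, 0.58], [-0.73, -0.39, 0.55], [-0.02, -0.81, -0.59]]
shutter_knob [([342.0, 370.0], 0.71), ([393.0, 297.0], 0.7)]
stage_face [([419.0, 317.0], 0.55)]
stage [([417.0, 332.0], 0.92), ([362.0, 426.0], 0.7)]
holder_center [([275.0, 277.0], 0.65), ([226.0, 303.0], 0.62)]
holder_foot [([224.0, 304.0], 0.96), ([276.0, 278.0], 0.57)]
solvent_center [([338.0, 223.0], 0.75), ([178.0, 239.0], 0.54), ([304.0, 343.0], 0.19)]
vial0_center [([356.0, 244.0], 0.66)]
puck_center [([267.0, 235.0], 0.72)]
wrench [([310.0, 344.0], 0.81), ([394.0, 295.0], 0.57)]
mouse [([178.0, 239.0], 0.66)]
```

View pics/scene0.png

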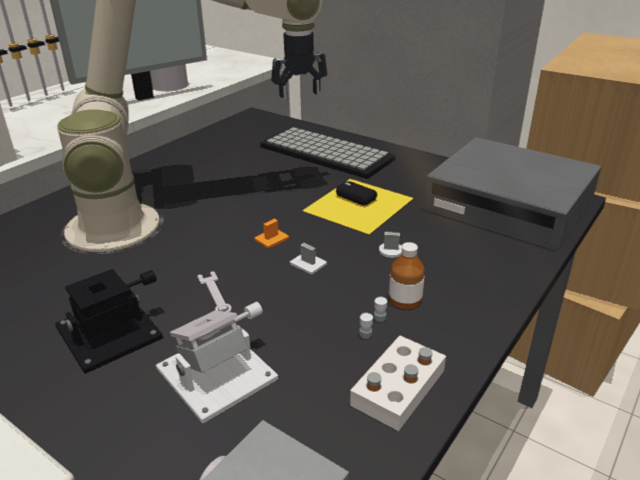

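View pics/side0.png

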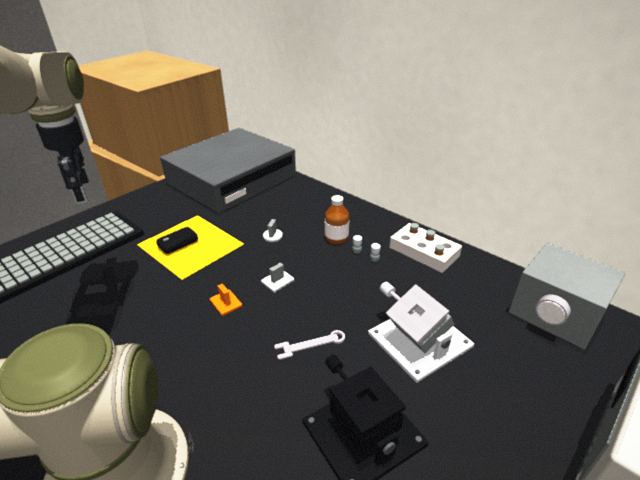

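The scene view shows the aluminium stage (base about (216,372), knob (254,311)), the wanted grey-finned rectangular holder at (308,258) and the orange and black decoys. The side view shows the stage at (417,325), the knob at (387,289) and the holder at (277,277).

Run:
```python
from h import *
a=cv2.imread("pics/scene0.png")[270:420,150:340]; b=cv2.imread("pics/side0.png")[255:405,300:490]
a=cv2.resize(a,None,fx=4,fy=4,interpolation=cv2.INTER_CUBIC);b=cv2.resize(b,None,fx=4,fy=4,interpolation=cv2.INTER_CUBIC)
cv2.imwrite("pics/a1.png",a);cv2.imwrite("pics/b1.png",b)
A,B=[cam(capture(n)) for n in("scene","side")]
for n,p,q in [("knob",(254,311),(387,289)),("holder",(308,260),(276,278)),("knobnet",(247,314),(393,297)),("solvent",(407,279),(338,223)),("vial",(380,309),(357,244)),("vialb",(366,326),(375,252)),("puck",(391,243),(270,232))]:
    X,e=tri([ray(A,p),ray(B,q)]);print(n,X.round(1),np.round(e,1))
for n,p in [("w1",(208,278)),("w2",(222,308))]: print(n,at_z(A,p,3).round())
for n,p in [("w1",(280,350)),("w2",(338,337))]: print(n,at_z(B,p,3).round())
```

```text
knob [ 576.2 -118.6   81.1] [0.9 0.9]
holder [495.1 148.9  10.2] [0.7 0.7]
knobnet [ 570.3 -135.4   77.9] [5.6 5.6]
solvent [735.7 154.2  53. ] [3. 3.]
vial [722.8  75.6  25. ] [1.3 1.3]
vialb [726.6  19.   24.3] [0.9 0.9]
puck [616.3 303.1  16.2] [2.7 2.7]
w1 [353. -20.   3.]
w2 [449. -78.   3.]
w1 [350. -18.   3.]
w2 [457. -85.   3.]
```

View pics/a1.png

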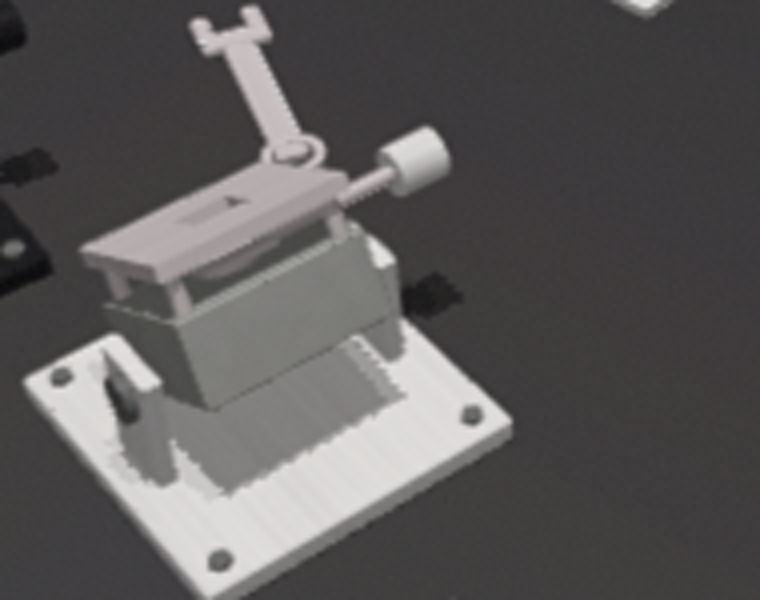

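View pics/b1.png

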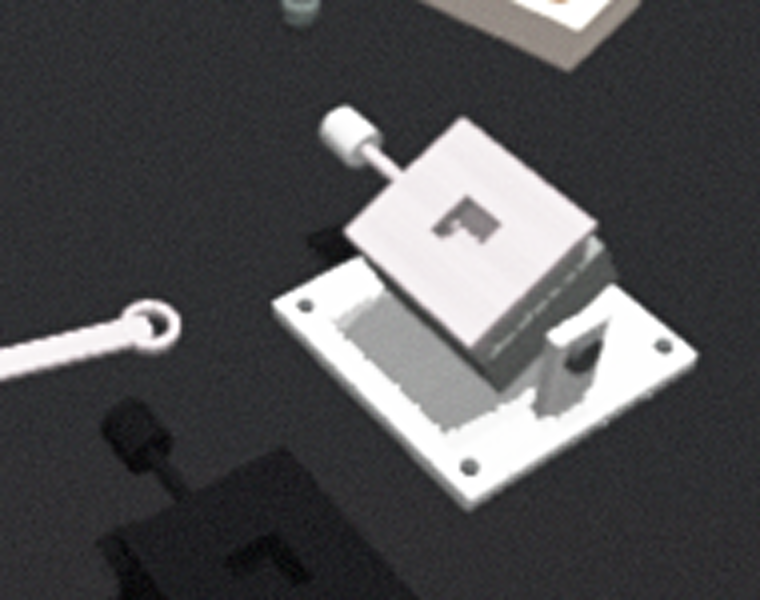

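The crops show the base corners, face corners, window and knob clearly, so I can fit the stage model to them.

```bash
cat > fit.py <<'E'
from h import *
from scipy.optimize import least_squares
A,B=[cam(capture(n)) for n in("scene","side")]
o={0:(150,270),1:(300,255)}
F=[ # view, crop px, kind, coords
(0,(25,382),'b',(-80,-75)),(0,(512,422),'b',(80,75)),
(1,(275,303),'b',(-80,75)),(1,(468,500),'b',(-80,-75)),(1,(697,352),'b',(80,-75)),
(1,(345,232),'f',(-42,45)),(1,(462,118),'f',(42,45)),(1,(597,222),'f',(42,-45)),(1,(472,347),'f',(-42,-45)),
(0,(80,250),'f',(-42,-45)),(0,(157,275),'f',(42,-45)),(0,(348,178),'f',(42,45)),
(1,(467,221),'f',(0,0)),(0,(217,208),'f',(0,0))]
def model(p):
    x,y,yaw,t,h,dx=p
    Z=R.from_euler('z',yaw).as_matrix(); T=Z@R.from_euler('y',-t).as_matrix()
    c=np.array([x,y,52])+T@[dx,0,h]
    return Z,T,c
def res(p):
    Z,T,c=model(p); r=[]
    for v,px,k,q in F:
        X=np.array([p[0],p[1],12])+Z@[*q,0] if k=='b' else c+T@[*q,0]
        u=np.array(px)/4-.375+o[v]
        r.append(proj((A,B)[v],X)[0]-u)
    return np.ravel(r)
s=least_squares(res,[580,-210,-.3,.4,50,0],loss='soft_l1')
Z,T,c=model(s.x)
print(s.x.round(3),np.degrees(s.x[2:4]).round(1),"face",c.round(1),"n",T[:,2].round(3))
print(res(s.x).reshape(-1,2).round(1).tolist())
K=tri([ray(A,np.array((415,160))/4-.375+o[0]),ray(B,np.array((351,136))/4-.375+o[1])]);print("knob",K, "in face frame",T.T@(K[0]-c))
E
python3 fit.py
```

```text
[ 5.67392e+02 -2.15620e+02 -2.47000e-01  4.68000e-01  5.42380e+01
 -3.16000e-01] [-14.1  26.8] face [ 543.4 -209.6  100.3] n [-0.438  0.11   0.892]
[[-1.0, -0.2], [0.3, -0.3], [-0.9, -0.7], [0.4, -0.7], [0.1, -0.2], [-0.2, -1.0], [0.2, -0.5], [-0.1, -0.3], [-0.4, -1.1], [-0.2, 0.4], [-0.2, -0.2], [-0.3, 0.3], [-0.1, 0.9], [-1.3, 1.9]]
knob (array([ 575.34890131, -119.55273335,   83.93029615]), [np.float64(1.46085094379293), np.float64(1.4608509437928776)]) in face frame [  0.68302348  95.10273463 -18.64181727]
```

Call:
{"method": "drive_tool", "body": {"commands": "0.17 -0.295 -0.03 0 0 -0.086 100;0.17 -0.295 -0.03 0 0 -0.086 100;0.17 -0.295 -0.03 0 0 -0.086 100;0.17 -0.295 -0.03 0 0 -0.086 100;0.17 -0.295 -0.03 0 0 -0.086 100;0.17 -0.295 -0.03 0 0 -0.086 100;0.17 -0.295 -0.03 0 0 -0.086 100;0.17 -0.295 -0.03 0 0 -0.086 100;0.17 -0.295 -0.03 0 0 -0.086 100;0.17 -0.295 -0.03 0 0 -0.086 100;0.17 -0.295 -0.03 0 0 -0.086 100;0.17 -0.295 -0.03 0 0 -0.086 100;0.17 -0.295 -0.03 0 0 -0.086 100;0.17 -0.295 -0.03 0 0 -0.086 100;0.17 -0.295 -0.03 0 0 -0.086 100;0.17 -0.295 -0.03 0 0 -0.086 100;0.17 -0.295 -0.03 0 0 -0.086 100;0.17 -0.295 -0.03 0 0 -0.086 100;0.17 -0.295 -0.03 0 0 -0.086 100;0.17 -0.295 -0.03 0 0 -0.086 100"}}

```text
time_s: 2.97
eef_pos: [574.1, -121.4, 188.1]
ee_rot: [-0.0, 0.788, 0.616, 0.0]
force: [0.3, 0.5, 0.2]
grip_width: 1.0
grip_force: 0.0
```

Call:
{"method": "drive_tool", "body": {"commands": "0 0 0 0 0 0 100;0 0 0 0 0 0 100;0 0 0 0 0 0 100"}}

```text
time_s: 3.22
eef_pos: [573.2, -119.4, 188.2]
ee_rot: [-0.0, 0.787, 0.617, -0.0]
force: [-0.0, -0.1, -0.5]
grip_width: 0.998
grip_force: 0.0
```

Run:
```python
from h import *
s=sense(); p=capture("wrist"); c=cam(p,s); cv2.imwrite("pics/w1.png",p["pixels"])
print(s["eef_pos"],rot(s["ee_rot"]).as_matrix().round(3).tolist(),s["joints"].round(2),p["fov_y"],c[4],tips_ahead if not callable(tips_ahead) else tips_ahead())
print([(b["position"],b["confidence"]) for b in boxes_of(p,"shutter_knob")], proj(c,[575.3,-119.6,83.9]), proj(c,[543.4,-209.6,100.3]))
print(boxes_of(p,"stage_face"))
```

```text
[ 573.22301569 -119.36631462  188.15848426] [[0.238, 0.971, -0.0], [0.971, -0.238, 0.0], [0.0, -0.001, -1.0]] [-0.41  0.5   1.39  0.    1.25 -0.17] 69.84323829319851 [593.580015   -39.40431864 314.00509582] 17.0
[([315.7, 265.4], 0.85), ([55.3, 372.0], 0.79)] [[319.53721506 249.9949431 ]] [[306.79871242 375.81326723]]
[{'position': [11.1, 444.6], 'confidence': 0.72}, {'position': [310.5, 368.9], 'confidence': 0.57}]
```

View pics/w1.png

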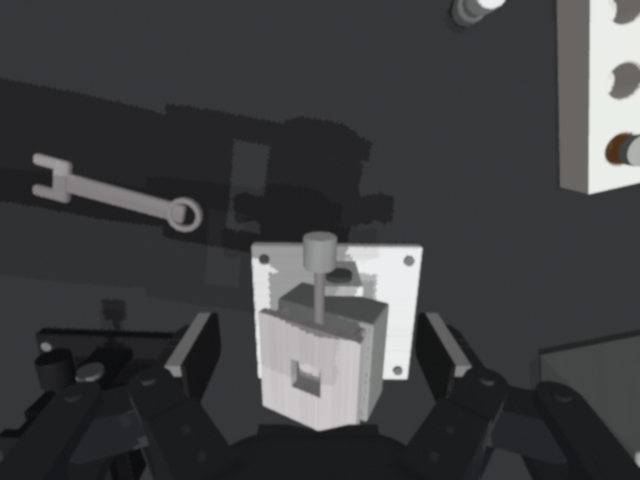

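The wrist view shows the knob at about (319,252), where (319.5,250) was predicted, and the window at about (309,376). The fit holds, so I descend and grip the knob.

Call:
{"method": "drive_tool", "body": {"commands": "0 0 -0.2 0 0 0 100;0.01 0 -0.2 0 0 0 100;0.01 0 -0.2 0 0 0 100;0 0 -0.2 0 0 0 100;0 0 -0.16 0 0 0 100;0 0 -0.1 0 0 0 100;0 0 0 0 0 0 100;0 0 0 0 0 0 0;0 0 0 0 0 0 0;0 0 0 0 0 0 0;0 0 0 0 0 0 0;0 0 0 0 0 0 0;0 0 0 0 0 0 0;0 0 0 0 0 0 0;0 0 0 0 0 0 0;0 0 0 0 0 0 0", "force": 60}}

```text
time_s: 4.7
eef_pos: [574.7, -119.5, 83.1]
ee_rot: [-0.001, 0.787, 0.617, -0.001]
force: [-7.9, 2.4, 8.5]
grip_width: 0.262
grip_force: 58.3
```

Call:
{"method": "drive_tool", "body": {"commands": "0.01 0.04 0 0 0 0 0;0.01 0.04 0 0 0 0 0;0.01 0.04 0 0 0 0 0;0.01 0.04 0 0 0 0 0;0.01 0.04 0 0 0 0 0;0.01 0.04 0 0 0 0 0;0.01 0.04 0 0 0 0 0;0.01 0.04 0 0 0 0 0;0 0 0 0 0 0 0;0 0 0 0 0 0 0;0 0 0 0 0 0 0;0 0 0 0 0 0 0"}}

```text
time_s: 5.7
eef_pos: [582.3, -90.1, 83.0]
ee_rot: [0.0, 0.787, 0.617, -0.002]
force: [-11.1, -12.1, 6.7]
grip_width: 0.259
grip_force: 59.0
```

Call:
{"method": "drive_tool", "body": {"commands": "0.01 0.03 0 0 0 0 0;0 0 0 0 0 0 0;0 0 0 0 0 0 0;0 0 0 0 0 0 0;0 0 0 0 0 0 0"}}

```text
time_s: 6.12
eef_pos: [582.5, -89.7, 82.9]
ee_rot: [0.001, 0.787, 0.617, -0.004]
force: [-17.0, -26.9, 6.3]
grip_width: 0.263
grip_force: 59.0
```

The knob is at its stop: the force rose with no further motion. I release it and rise.

Call:
{"method": "drive_tool", "body": {"commands": "-0.01 -0.03 0 0 0 0 0;0 0 0 0 0 0 0;0 0 0 0 0 0 100;0 0 0 0 0 0 100;0 0 0 0 0 0 100;0 0 0 0 0 0 100;0 0 0 0 0 0 100;0 0 0 0 0 0 100;0 0 0 0 0 0 100;0 0 0 0 0 0 100;0 0 0.2 0 0 0 100;0 0 0.25 0 0 0 100;0 0 0.25 0 0 0 100;0 0 0.2 0 0 0 100;0 0 0.2 0 0 0 100;0 0 0.1 0 0 0 100;0 0 0 0 0 0 100"}}

```text
time_s: 7.53
eef_pos: [584.2, -88.0, 204.4]
ee_rot: [0.002, 0.787, 0.617, 0.001]
force: [0.0, 0.5, 0.9]
grip_width: 1.001
grip_force: 0.0
```

Run:
```python
from h import *
s=sense(); p=capture("wrist"); c=cam(p,s); q=capture("scene"); r=capture("side")
print(s["eef_pos"],s["force"],s["joints"].round(2))
f=lambda im,y,x,w,h:cv2.resize(im["pixels"][y:y+h,x:x+w],(400,300),interpolation=cv2.INTER_CUBIC)
# wrist, scene stage, scene holder, side holder
cv2.imwrite("pics/m1.png",np.vstack([np.hstack([f(p,0,0,640,480),f(q,270,150,160,120)]),np.hstack([f(q,230,270,80,60),f(r,250,235,80,60)])]))
```

```text
[584.21745674 -87.96531394 204.38569836] [0.01891649 0.50977393 0.91690023] [-0.35  0.49  1.36  0.    1.29 -0.11]
```

View pics/m1.png

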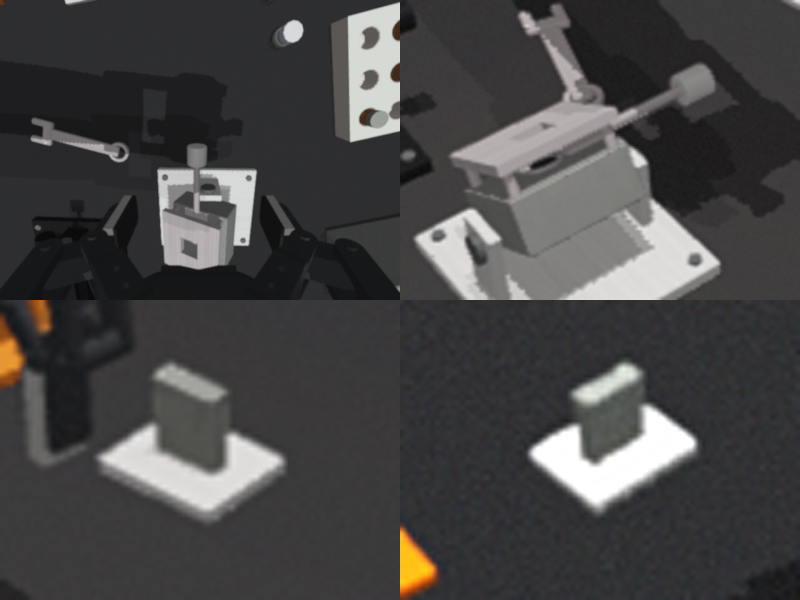

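The pictures show the knob pulled well out with the shutter open, and the holder's plate and fin corners clearly visible.

```bash
cat > hold.py <<'E'
from h import *
from scipy.optimize import least_squares
A,B=[cam(capture(n)) for n in("scene","side")]
o=((270,230),(235,250))
F=[(0,(98,158),(-32,-26,8)),(0,(210,211),(32,-26,8)),(0,(285,161),(32,26,8)),(0,(190,83),(0,0,48)),
(1,(130,153),(-32,26,8)),(1,(197,204),(-32,-26,8)),(1,(297,141),(32,-26,8)),(1,(250,103),(32,26,8)),(1,(207,83),(0,0,48))]
def res(p):
    Z=R.from_euler('z',p[2]).as_matrix()
    return np.ravel([proj((A,B)[v],np.array([p[0],p[1],0])+Z@np.array(q))[0]-(np.array(px)/5-.4+o[v]) for v,px,q in F])
s=least_squares(res,[495,149,-.2],loss='soft_l1');print(s.x,np.degrees(s.x[2]));print(res(s.x).reshape(-1,2).round(1).tolist())
E
python3 hold.py
```

```text
[ 4.96912692e+02  1.45912603e+02 -7.56748750e-02] -4.335850953774382
[[-0.1, 0.7], [-0.6, 0.8], [-0.3, 0.2], [-0.3, 0.6], [-0.0, -0.7], [-0.3, -0.6], [-0.0, -0.2], [-4.0, -2.2], [0.2, -0.1]]
```

Call:
{"method": "drive_tool", "body": {"commands": "-0.055 0.146 -0.03 0 0 -0.112 100;-0.055 0.146 -0.03 0 0 -0.112 100;-0.055 0.146 -0.03 0 0 -0.112 100;-0.055 0.146 -0.03 0 0 -0.112 100;-0.055 0.146 -0.03 0 0 -0.112 100;-0.055 0.146 -0.03 0 0 -0.112 100;-0.055 0.146 -0.03 0 0 -0.112 100;-0.055 0.146 -0.03 0 0 -0.112 100;-0.055 0.146 -0.03 0 0 -0.112 100;-0.055 0.146 -0.03 0 0 -0.112 100;-0.055 0.146 -0.03 0 0 -0.112 100;-0.055 0.146 -0.03 0 0 -0.112 100;-0.055 0.146 -0.03 0 0 -0.112 100;-0.055 0.146 -0.03 0 0 -0.112 100;-0.055 0.146 -0.03 0 0 -0.112 100;-0.055 0.146 -0.03 0 0 -0.112 100;0 0 0 0 0 0 100;0 0 0 0 0 0 100;0 0 0 0 0 0 100"}}

```text
time_s: 9.37
eef_pos: [495.7, 145.4, 154.1]
ee_rot: [0.0, 0.999, -0.038, -0.0]
force: [0.3, 1.2, -0.7]
grip_width: 1.001
grip_force: 0.0
```

Run:
```python
from h import *
s=sense(); p=capture("wrist"); c=cam(p,s); im=p["pixels"].copy()
M=rot(s["ee_rot"]).as_matrix()
print(s["eef_pos"],M.round(3).tolist(),"yaz",np.degrees(np.arctan2(M[1,1],M[0,1])))
Z=R.from_euler('z',-.0757).as_matrix(); h=np.array([496.9,145.9,0])
X=h+(Z@np.array([(-32,-26,8),(32,-26,8),(32,26,8),(-32,26,8),(-17,-6,48),(17,-6,48),(17,6,48),(-17,6,48)]).T).T
P=proj(c,X).round(1);print(P.tolist())
for u in P: cv2.circle(im,tuple(int(v) for v in u),2,(0,0,255),-1)
cv2.imwrite("pics/w2.png",im)
```

```text
[495.65224896 145.36527053 154.0862809 ] [[0.997, -0.076, -0.0], [-0.076, -0.997, -0.0], [-0.0, 0.0, -1.0]] yaz -94.3322581947667
[[346.1, 269.4], [348.2, 195.1], [282.9, 195.1], [285.3, 269.4], [323.6, 271.7], [323.9, 227.0], [306.8, 227.0], [307.3, 271.7]]
```

View pics/w2.png

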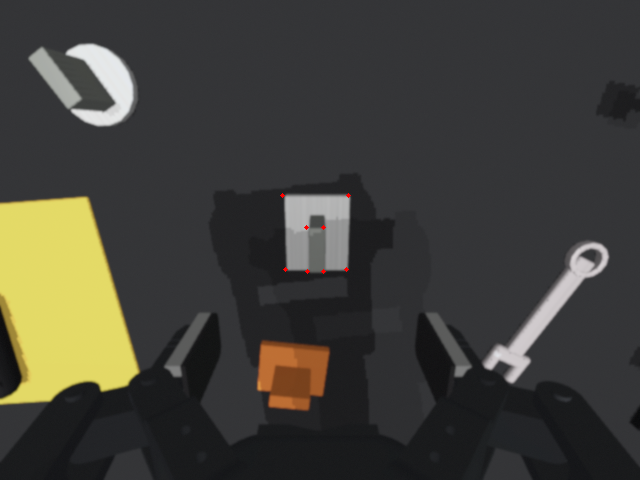

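The wrist view shows the predicted corners landing on the plate (285–349, 195–270) and fin to within 2 px. I descend and grip the fin.

Call:
{"method": "drive_tool", "body": {"commands": "0.01 0 -0.2 0 0 0 100;0 0 -0.25 0 0 0 100;0 0 -0.25 0 0 0 100;0 0 -0.25 0 0 0 100;0 0 -0.2 0 0 0 100;0 0 -0.09 0 0 0 100;0 0 0 0 0 0 100;0 0 0 0 0 0 0;0 0 0 0 0 0 0;0 0 0 0 0 0 0;0 0 0 0 0 0 0;0 0 0 0 0 0 0;0 0 0 0 0 0 0;0 0 0 0 0 0 0;0 0 0 0 0 0 0;0 0 0 0 0 0 0;0 0 0 0 0 0 0", "force": 70}}

```text
time_s: 10.83
eef_pos: [496.8, 145.9, 30.8]
ee_rot: [-0.0, 0.999, -0.039, 0.0]
force: [-0.6, 0.8, 4.7]
grip_width: 0.132
grip_force: 68.8
```

Call:
{"method": "drive_tool", "body": {"commands": "0 0 0.1 0 0 0 0;0 0 0.2 0 0 0 0;0 0 0.3 0 0 0 0;0 0 0.3 0 0 0 0;0 0 0.3 0 0 0 0;0 0 0.3 0 0 0 0;0 0 0.2 0 0 0 0;0 0 0.1 0 0 0 0;0 0 0 0 0 0 0;0 0 0 0 0 0 0"}}

```text
time_s: 11.67
eef_pos: [496.0, 145.8, 209.5]
ee_rot: [0.0, 0.999, -0.039, -0.001]
force: [-0.7, 0.5, -1.3]
grip_width: 0.134
grip_force: 68.1
```

```bash
cat > tgt.py <<'E'
from h import *
import sys
d=float(sys.argv[1])  # gap of foot over the free face, mm
c=np.array([543.4,-209.6,100.3])
T=R.from_euler('z',-.247).as_matrix()@R.from_euler('y',-.468).as_matrix()
s=sense(); M=rot(s["ee_rot"]).as_matrix()
Mt=np.c_[T[:,0],-T[:,1],-T[:,2]]
rv=R.from_matrix(Mt@M.T).as_rotvec()/(np.pi/4)
tcp=c+T[:,2]*(30.8+d)
print("pos",s["eef_pos"].round(1),"target",tcp.round(1),"shift",((tcp-s["eef_pos"])/100).round(3),"turn",rv.round(3),"j",s["joints"].round(2),"F",s["force"].round(1),"n",T[:,2].round(3),"foot in face",(T.T@(s["eef_pos"]+M@[0,0,30.8]-c)).round(1))
E
python3 tgt.py 40
```

```text
pos [496.  145.8 209.5] target [ 512.4 -201.8  163.5] shift [ 0.164 -3.476 -0.46 ] turn [-0.096 -0.59  -0.212] j [0.06 0.33 1.58 0.   1.23 1.71] F [-0.7  0.5 -1.3] n [-0.437  0.11   0.892] foot in face [-83.2 333.  129.9]
```

Call:
{"method": "drive_tool", "body": {"commands": "0.009 -0.193 0 -0.0053 -0.0328 -0.0118 0;0.009 -0.193 0 -0.0053 -0.0328 -0.0118 0;0.009 -0.193 0 -0.0053 -0.0328 -0.0118 0;0.009 -0.193 0 -0.0053 -0.0328 -0.0118 0;0.009 -0.193 0 -0.0053 -0.0328 -0.0118 0;0.009 -0.193 0 -0.0053 -0.0328 -0.0118 0;0.009 -0.193 0 -0.0053 -0.0328 -0.0118 0;0.009 -0.193 0 -0.0053 -0.0328 -0.0118 0;0.009 -0.193 0 -0.0053 -0.0328 -0.0118 0;0.009 -0.193 0 -0.0053 -0.0328 -0.0118 0;0.009 -0.193 0 -0.0053 -0.0328 -0.0118 0;0.009 -0.193 0 -0.0053 -0.0328 -0.0118 0;0.009 -0.193 0 -0.0053 -0.0328 -0.0118 0;0.009 -0.193 0 -0.0053 -0.0328 -0.0118 0;0.009 -0.193 0 -0.0053 -0.0328 -0.0118 0;0.009 -0.193 0 -0.0053 -0.0328 -0.0118 0;0.009 -0.193 0 -0.0053 -0.0328 -0.0118 0;0.009 -0.193 0 -0.0053 -0.0328 -0.0118 0;0 0 0 0 0 0 0;0 0 0 0 0 0 0"}}

```text
time_s: 13.33
eef_pos: [511.8, -201.7, 208.3]
ee_rot: [0.027, 0.966, -0.121, 0.229]
force: [-0.7, -0.2, -2.7]
grip_width: 0.128
grip_force: 68.4
```

```bash
python3 tgt.py 25
python3 - <<'E'
from h import *
s=sense(); p=capture("wrist"); c=cam(p,s); im=p["pixels"].copy()
C=np.array([543.4,-209.6,100.3]);T=R.from_euler('z',-.247).as_matrix()@R.from_euler('y',-.468).as_matrix()
X=C+np.array([(-42,-45,0),(42,-45,0),(42,45,0),(-42,45,0),(13,13,0),(13,-13,0),(-13,13,0),(-13,-13,0)])@T.T
P=proj(c,X);print(P.round(1).tolist())
for u in P: cv2.circle(im,tuple(int(round(v)) for v in u),2,(0,0,255),-1)
M=rot(s["ee_rot"]).as_matrix()
H=s["eef_pos"]+np.array([(a,b,z) for a,b,z in [(-32,-26,30.8),(32,-26,30.8),(32,26,30.8),(-32,26,30.8)]])@M.T
Q=proj(c,H);print(Q.round(1).tolist())
for u in Q: cv2.circle(im,tuple(int(round(v)) for v in u),2,(0,255,0),-1)
q=capture("side")
cv2.imwrite("pics/w3.png",np.hstack([cv2.resize(im[100:480,130:510],(420,420)),cv2.resize(q["pixels"][220:410,300:472],(380,420),interpolation=cv2.INTER_CUBIC)]))
E
```

```text
pos [ 511.8 -201.7  208.3] target [ 519.  -203.4  150.1] shift [ 0.072 -0.018 -0.582] turn [-0.004 -0.003  0.002] j [-0.67  0.2   1.82  0.29  0.71  0.97] F [-0.7 -0.2 -2.7] n [-0.437  0.11   0.892] foot in face [19.6  0.  80.3]
[[374.0, 322.7], [380.0, 219.3], [253.0, 219.6], [259.8, 322.9], [299.0, 257.7], [334.3, 257.6], [299.7, 289.6], [333.9, 289.5]]
[[267.9, 355.3], [261.7, 242.6], [370.2, 242.6], [364.4, 355.2]]
```

View pics/w3.png

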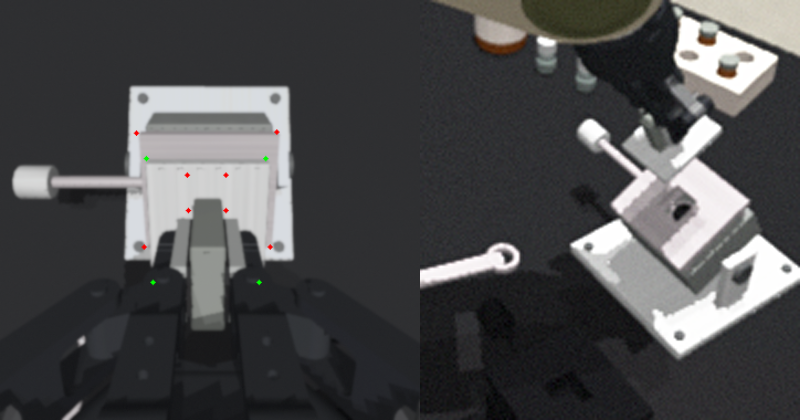

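The left crop shows the face's upper edge within about 2 px of the prediction and the held plate squared and centred over it. The right crop confirms the window is open and the holder sits above the face.

Call:
{"method": "drive_tool", "body": {"commands": "0.018 -0.005 -0.14 -0.002 -0.002 0.001 0;0.018 -0.005 -0.14 -0.002 -0.001 0.001 0;0.018 -0.004 -0.15 0 0 0 0;0.018 -0.004 -0.15 0 0 0 0;0.02 -0.005 -0.04 0 0 0 0;0.02 -0.005 -0.04 0 0 0 0;0.02 -0.005 -0.04 0 0 0 0;0.02 -0.005 -0.04 0 0 0 0;0 0 0 0 0 0 0;0 0 0 0 0 0 0;0 0 0 0 0 0 0"}}

```text
time_s: 14.35
eef_pos: [528.0, -205.4, 136.7]
ee_rot: [0.029, 0.965, -0.119, 0.232]
force: [-0.5, 0.7, -1.3]
grip_width: 0.13
grip_force: 68.4
```

```bash
python3 tgt.py 2
```

```text
pos [ 528.  -205.4  136.7] target [ 529.1 -206.   129.6] shift [ 0.011 -0.006 -0.071] turn [ 0.004  0.005 -0.002] j [-0.66  0.34  1.86  0.37  0.53  0.88] F [-0.5  0.7 -1.3] n [-0.437  0.11   0.892] foot in face [2.3 0.2 8.9]
```

Call:
{"method": "drive_tool", "body": {"commands": "-0.02 0.005 -0.01 0.004 0.005 -0.002 0;0.009 -0.002 -0.018 0 0 0 0;0.009 -0.002 -0.018 0 0 0 0;0.009 -0.002 -0.018 0 0 0 0;0.009 -0.002 -0.018 0 0 0 0;0.009 -0.002 -0.018 0 0 0 0;0 0 0 0 0 0 0;0 0 0 0 0 0 0;0 0 0 0 0 0 0"}}

```text
time_s: 15.1
eef_pos: [530.4, -205.9, 126.4]
ee_rot: [0.028, 0.965, -0.12, 0.23]
force: [-3.6, 0.6, 1.9]
grip_width: 0.133
grip_force: 69.1
```

```bash
python3 tgt.py -4
```

```text
pos [ 530.4 -205.9  126.4] target [ 531.7 -206.6  124.2] shift [ 0.013 -0.007 -0.022] turn [-0.001 -0.     0.   ] j [-0.65  0.36  1.86  0.37  0.51  0.88] F [-3.6  0.6  1.9] n [-0.437  0.11   0.892] foot in face [-0.3  0.4 -1.4]
```

Call:
{"method": "drive_tool", "body": {"commands": "0.007 -0.002 -0.013 0 0 0 0;0.007 -0.002 -0.013 0 0 0 0;0 0 0 0 0 0 0;0 0 0 0 0 0 0;0 0 0 0 0 0 0;0 0 0 0 0 0 0"}}

```text
time_s: 15.6
eef_pos: [531.7, -206.3, 123.8]
ee_rot: [0.028, 0.965, -0.12, 0.23]
force: [-3.8, 0.8, 4.6]
grip_width: 0.132
grip_force: 69.4
```

```bash
python3 - <<'E'
from h import *
n=np.array([-.437,.11,.892]);f=[]
for i in range(5): capture("side"); f.append((sense()["force"]-[-.6,.3,-1.6])@n)
print(np.round(f,1), sense()["wrist_torque"].round(2))
E
python3 tgt.py -4
```

```text
[6.7 6.2 7.  6.5 7.7] [-0.07  0.45 -0.08]
pos [ 531.8 -206.3  123.7] target [ 531.7 -206.6  124.2] shift [-0.001 -0.004  0.005] turn [-0.001 -0.     0.   ] j [-0.65  0.37  1.86  0.37  0.51  0.87] F [-4.8  0.6  4.9] n [-0.437  0.11   0.892] foot in face [-0.2  0.4 -4.4]
```

Run:
```python
from h import *
q=capture("scene"); r=capture("side")
f=lambda im,y,x:cv2.resize(im["pixels"][y:y+120,x:x+80],(400,600),interpolation=cv2.INTER_CUBIC)
cv2.imwrite("pics/z.png",np.hstack([cv2.resize(q["pixels"][260:380,160:260],(400,480),interpolation=cv2.INTER_CUBIC),cv2.resize(r["pixels"][250:370,370:470],(400,480),interpolation=cv2.INTER_CUBIC)]))
```

```text
(no output)
```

View pics/z.png

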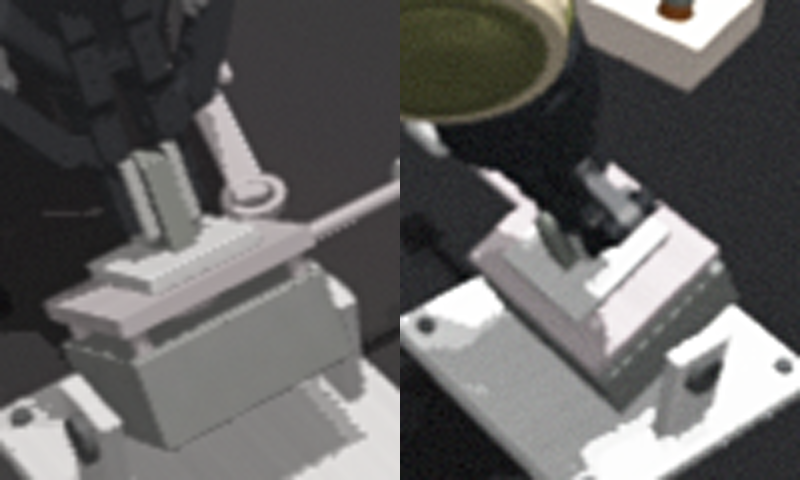

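The close-ups show the plate lying flat on the face, square and centred, with the rod still pulled out. I hand the job in.

```bash
python3 -c "
from rig import finish_job; print(finish_job())"
```

```text
the job is handed in; nothing more can be done
None
```

I handed the job in with the shutter pulled out to its stop and the rectangular holder gripped at about 69 N, flat, square and centred over the window. It presses at about 7 N, with the face giving roughly 5 mm (estimated); no verdict came back.

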